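Find and hold the heavy side of a paper jogger's rotor

TASK

The paper jogger's eccentric rotor sits on a service stand and nobody marked its heavy side. Take the crank handle, turn the rotor right round by hand (a whole turn, either way) to feel where the hidden weight is, then bring the heavy side straight down and keep the handle gripped and still there, so that a fitter could tighten the set screw: finish while holding it. Leave the flask, the tape roll, the books and the screwdriver where they are.

Things in the scene. Friction and masses are not known exactly. Their poses are not given: they have to be found in the camera images.
- stand: grey steel stand fixed to the bench, base plate 150 (x) x 130 (y) x 12 mm, origin under the plate's centre on the bench, z up. Two uprights, 60 mm wide and 12 mm thick, at y = -34 and +34 mm, rising to 180 mm, carry a level shaft along the stand's y axis, 150 mm above the bench
- drum (a point): centre of the plain aluminium drum on the shaft, 150 mm above the bench over the stand's origin: diameter 124 mm, 34 mm wide, axes as the stand's. Inside is a hidden lead slug (0.52 to 0.64 kg, its centre 36 mm from the axis), fixed at a different angle every time; drum, crank and handle are otherwise balanced
- axis (a point): point on the shaft's axis line, 145 mm from the drum's centre along the stand's +y, 150 mm above the bench: centre of the circle (radius 45 mm) that handle goes round. Axes as the stand's. The dark steel crank bar crosses the shaft's end at 75 to 85 mm from the drum's centre and reaches 55 mm to both sides; only one end carries the handle
- handle (a point): the black round crank handle: a sleeve 18 mm in diameter and 82 mm long, parallel to the shaft, free to spin on its pin, so a grip can keep its direction as the handle goes round. This point is on the sleeve's axis, 60 mm out from the crank bar, 26 mm from the sleeve's outer end. Of its orientation only y (along the shaft) has a meaning
- rotor (a joint): angle of drum, crank and handle (rad), no stops, counts on over whole turns. 0: handle straight above the shaft; growing: handle towards the stand's +x (x = 45 sin, z = 150 + 45 cos mm). Starts at -0.9 to 0.9. Seals drag 0.26 N m either way, so it stays where left; the slug adds or takes up to 0.2 N m: 1 to 11 N along the handle's circle, easy as the slug sinks, hard as it rises
- grip: the same black handle sleeve as a solid, origin at handle, y along the shaft
- flask: dark metal drinking flask with black cap, diameter 68 mm, 200 mm high, origin under its centre; stays where it is
- tape: roll of packing tape lying flat, outer diameter 100 mm, 48 mm high, origin under its centre; stays where it is
- books: stack of three black books, 150 x 210 mm and 54 mm high, origin under its centre; stays where it is
- driver: screwdriver 190 mm long lying on the bench, black handle; stays where it is

How it is judged:
By the outcome, as a careful person would: the job done as asked, in the order asked, and still so for the second after the job is handed in, while the arm keeps its last pose, push and grip.
It also fails if it takes over 72 s, if anything falls off the work surface, if the arm or the gripper's body presses on something with over 40 N, if the wrist force passes 120 N, or if a joint passes its speed limit or range.

ROBOT

A 6-joint arm with a two-finger parallel gripper is mounted at the origin on the work surface. World frame = base frame: x ahead of the robot, y to its left, z up, the work surface at z = 0. Lengths are in m, angles in rad, forces in N, time in s.
With the tool pointing down it reaches from about 0.325 to 0.775 m from the base axis. Payload 9.3 kg.
Tool frame: the origin (TCP) lies between the finger pads; the fingertips stand 17 mm ahead of it and the grasp point (between the pads) lies 2 mm behind it (ctrl.finger_overhang is the distance from the TCP to the fingertips, in m); z points along the fingers, y is the line along which they close (so a half turn about z gives the same grasp; the last joint's range is limited). The gripper opens to 85 mm and grips with 20 to 120 N. Pads are 22 mm wide; open, the fingers measure 114 mm over their backs; the gripper's body (76 mm by 85 mm) begins 54 mm behind the grasp point. The pads swing forward as they close: fully open they stand 13 mm farther back than shut.
Start: joints at [1.035, 0.259, 0.021, 1.334, 0, 1.418], TCP at [0.205, 0.51, 0.248] pointing down, gripper open.
Joint ranges: [-3.04, 3.04], [-0.91, 1.82], [-1.04, 1.36], [-1.92, 1.95], [-1.52, 1.45], [-3.14, 3.14]. Speed limits (rad/s): [2.22, 2.22, 2.79, 3.14, 3.14, 3.14].

INTERFACE

Orientations are given as a unit quaternion [w, x, y, z].
In Python, from rig import ctrl, camera, calibration, outline_of gives the robot as it stands. The module is installed in compiled form; this text tells all that it offers.
- The arm moves only by the tool send_rows, never from a script. Its argument "deltas" is a list of rows, each an object with "slide": the shift along the tool's x, y, z in units of 25 mm (1.0 is 25 mm), a list of three; "turn": the turn, a rotation vector about the tool's x, y, z in units of 5 degrees (1.0 is 5 degrees), a list of three; "grip": the closure, from 0 (fully open) to 1 (shut). In form: [{"slide": [dx, dy, dz], "turn": [rx, ry, rz], "grip": grip}, ...]. A call has 1 to 20 rows; each row shifts and turns the commanded pose from where the row before left it, along the tool's axes as they then stand; what a row does not reach is not made up. A row lasts 1/12 s, in which the tool goes at most 41.7 mm and 7.16 degrees, less where a joint would pass 70% of its speed; a pose out of reach is approached as far as the arm can. A call is refused whole if a number of a shift passes 1 or a number of a turn 1, either way. A call with a gripper value outside its range is refused whole. The fingers move at their own pace and stop on an object; "squeeze" is the grip in N (left out, the last holds). Time passes only in rows, so rows that do not move let the fingers close. It gives the time, the measured TCP pose, the force, the opening and the grip force at its end, in the units of the state.
- ctrl.sense(): the state, without advancing time (a new reading comes with each control period).
- camera(name): name is "side" or "top" or "wrist"; returns (picture, depth): 384x512x3 uint8, red, green, blue; 384x512 float32, m along the optical axis (not along the pixel's ray), 0 where there is no reading.
- calibration(name): a dict with "mtx" (3x3 intrinsics, pixels), "dist_coeffs" ([k1, k2, p1, p2, k3] as OpenCV has them; the pictures are not rectified), "rvec" (rotation vector, rad) and "tvec" (3), from world to camera coordinates, as OpenCV has them; the wrist camera has in their place "T_tool_cam" (4x4, takes a point from camera to tool coordinates, whose origin is the TCP and whose axes are the flange's). Camera axes: x right, y down, z forward; pixel columns grow to the right and rows downward; lengths in m; the calibration is good to about 2 mm. A picture is of the moment at which its call begins: read the wrist's pose just before it. calibration takes no time and is no camera call.
- ctrl.sign_off(): hands the job in; it is judged then, once.
Trained networks look in the newest picture that a camera, given by its name, has taken for a name from the list of things; names that differ only in an ending like _2 or _b are one class to them, and where a whole thing is asked for, a point or a joint stands for the part that bears it (a point fixed in the world has none). Each returns a list of dicts, best first, with "conf" (0 to 1); they miss things now and then, are a little off and sometimes report something else, mostly with a low value. They report only what shows in the picture. A call takes as long as a camera call.
- outline_of(camera, query): "mask" (384x512 bool, what is visible of it) and "extent" ([left, top, width, height] in pixels, round what is visible of it).
The state is a dict: "time_s": time; "joint_pos": joint angles; "qd": joint speeds; "tau": joint torques, N m; "eef_pos": TCP position; "tcp_rot": TCP orientation; "ft_force": force on the tool from outside, world axes, zero at the start; "torque": the same for the moment, N m; "width": finger opening in m; "finger_force": force on a finger pad.
Only numpy, scipy, OpenCV 4.12 (cv2) and the standard library are available. Lean on these libraries where they do the work, as an engineer would, in place of code of your own. Each camera call takes 0.05 s, during which the arm holds its last target. There are 200 camera calls.

## Working session

There is one attempt and no reset: what is moved stays moved. The work goes in short steps, Python scripts to look and compute and a tool call to move; the robot and the scene stay as the last step left them, time stands still between calls to the robot, and variables do not carry over. Pictures are saved under pics/ and viewed, at most 10 in all, crops included, and the job is handed in when it is done.

Besides the shell and the picture viewer there is one more tool, called after "Call:" as name(argument=value, ...), one argument or row to a line, values as JSON. send_rows: Moves the arm, as the interface text tells. Its arguments: {"type":"object","properties":{"deltas":{"type":"array","items":{"type":"object","properties":{"slide":{"type":"array","items":{"type":"number"}},"turn":{"type":"array","items":{"type":"number"}},"grip":{"type":"number"}}}},"squeeze":{"type":"number"}},"required":["deltas"]}

```bash
mkdir -p pics; cat > h.py <<'E'
from rig import ctrl,camera,calibration,outline_of
import numpy as np,cv2
from scipy.spatial.transform import Rotation as R
def cam(name,st=None):
    c=calibration(name);K=np.array(c["mtx"],float);d=np.array(c["dist_coeffs"],float)
    if "rvec" in c:
        Rw=cv2.Rodrigues(np.array(c["rvec"],float))[0];t=np.array(c["tvec"],float).ravel()
        return K,d,Rw.T,-Rw.T@t
    T=np.array(c["T_tool_cam"]);q=st["tcp_rot"];Rt=R.from_quat([q[1],q[2],q[3],q[0]]).as_matrix()
    return K,d,Rt@T[:3,:3],Rt@T[:3,3]+np.array(st["eef_pos"])
def pts(name,depth,mask,st=None):
    K,d,Rc,t=cam(name,st);v,u=np.nonzero(mask&(depth>0))
    n=cv2.undistortPoints(np.c_[u,v].astype(float).reshape(-1,1,2),K,d).reshape(-1,2)
    z=depth[v,u];return (np.c_[n,np.ones(len(n))]*z[:,None])@Rc.T+t
E
cat > a.py <<'E'
from h import *
s=ctrl.sense();print(s)
ims=[]
for n in("side","top"):
    im,d=camera(n);np.savez(f"{n}.npz",im=im,d=d);ims.append(im)
    for q in("stand","drum","handle","flask","tape","books","driver","rotor"):
        for o in outline_of(n,q)[:2]:
            P=pts(n,d,o["mask"]);print(n,q,round(o["conf"],2),o["extent"],np.median(P,0).round(3) if len(P) else None, (P.min(0).round(3),P.max(0).round(3)) if len(P) else'')
    print(cam(n)[3])
cv2.imwrite("pics/a.png",cv2.resize(np.vstack(ims),(448,600)*1 if 0 else (400,600))[:,:,::-1])
cv2.imwrite("pics/s.png",ims[0][:,:,::-1]);cv2.imwrite("pics/t.png",ims[1][:,:,::-1])
E
python3 a.py
```

```text
{'time_s': 0.0, 'joint_pos': array([1.03536537e+00, 2.59196292e-01, 2.07600775e-02, 1.33372530e+00,
       7.23086976e-07, 1.41822278e+00]), 'qd': array([-0.00165321, -0.00187433,  0.00189937, -0.00085751, -0.00010949,
        0.00070575]), 'tau': array([-1.80780571e-03, -5.55643773e+01,  3.44525349e+01,  1.37135645e-02,
       -3.13480477e-04,  2.95446760e-06]), 'eef_pos': array([0.20531737, 0.50995135, 0.24766328]), 'tcp_rot': array([-2.30549757e-04,  1.90261654e-01,  9.81733180e-01, -6.42478900e-04]), 'ft_force': array([-0.45112993,  0.39253106, -0.1352685 ]), 'torque': array([ 0.01716133,  0.06578961, -0.00548955]), 'finger_force': 0.0, 'width': 0.08534996687972606}
side stand 0.7 [270.6, 160.4, 59.2, 103.6] [ 0.574 -0.226  0.102] (array([ 0.499, -0.287, -0.008]), array([0.951, 0.222, 0.212]))
side stand 0.42 [149.5, 174.5, 26.1, 26.7] [0.435 0.303 0.029] (array([ 0.386,  0.271, -0.007]), array([0.509, 0.451, 0.05 ]))
side drum 0.91 [270.7, 162.4, 59.6, 97.8] [ 0.574 -0.227  0.099] (array([ 0.499, -0.289, -0.008]), array([0.951, 0.218, 0.212]))
side drum 0.55 [279.3, 160.1, 43.9,
[... 1160 characters left out ...]
.042,  0.215]))
top flask 0.55 [372.7, 183.3, 35.7, 23.1] [ 0.551 -0.499  0.13 ] (array([ 0.528, -0.617, -0.007]), array([ 0.621, -0.478,  0.205]))
top tape 0.76 [134.8, 211.6, 28.0, 27.3] [0.436 0.329 0.045] (array([ 0.389,  0.278, -0.005]), array([0.487, 0.39 , 0.053]))
top books 0.86 [102.6, 129.0, 63.9, 50.5] [0.687 0.393 0.053] (array([ 0.609,  0.286, -0.004]), array([0.795, 0.538, 0.062]))
top driver 0.78 [290.0, 222.4, 6.7, 53.6] [ 0.4   -0.193  0.022] (array([ 0.275, -0.203,  0.001]), array([ 0.46 , -0.181,  0.03 ]))
top rotor 0.81 [253.0, 148.3, 62.4, 49.3] [ 0.606 -0.181  0.196] (array([ 0.529, -0.255, -0.004]), array([ 0.709, -0.047,  0.215]))
[ 0.32905312 -0.07158364  1.2672595 ]
```

```bash
python3 -c "
import cv2
s=cv2.imread('pics/s.png');t=cv2.imread('pics/t.png')
a=cv2.resize(s[140:280,230:370],(400,400),interpolation=2);b=cv2.resize(t[110:250,220:360],(400,400),interpolation=2)
import numpy as np;cv2.imwrite('pics/c.png',np.hstack([a,b]))"
```

```text
(no output)
```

View pics/t.png

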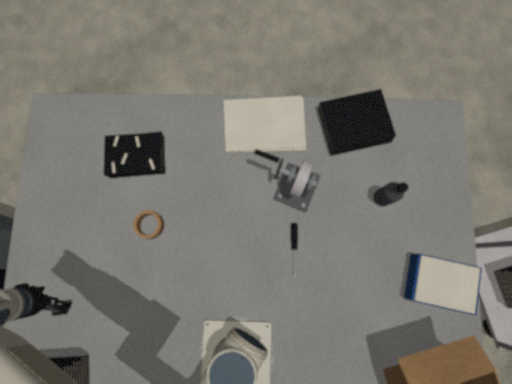

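View pics/c.png

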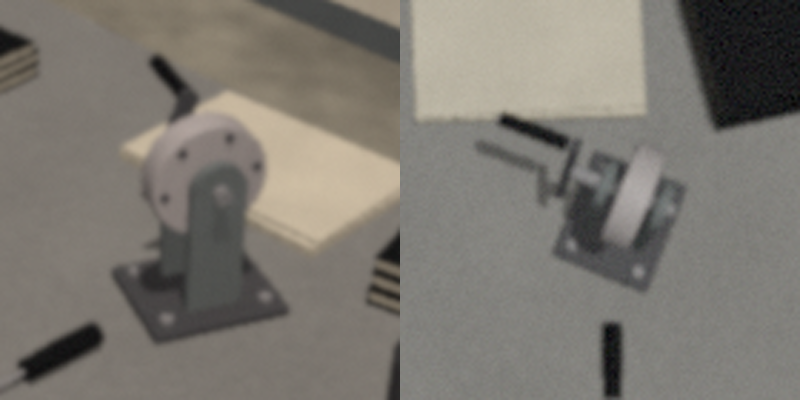

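The pictures show the stand at about top pixel (292,185), with its shaft running up-left to the crank and the handle around (256..279, 151..161). Next I'll fit a model of the stand to the depth data.

```bash
cat > fit.py <<'E'
from h import *
from scipy.optimize import least_squares
def box(p,c,h):
    q=np.abs(p-c)-h;return np.linalg.norm(np.maximum(q,0),axis=1)+np.minimum(q.max(1),0)
def cyl(p,c,r,h): # along y
    q=np.c_[np.hypot(p[:,0]-c[0],p[:,2]-c[2])-r,np.abs(p[:,1]-c[1])-h]
    return np.linalg.norm(np.maximum(q,0),axis=1)+np.minimum(q.max(1),0)
def sdf(P,x):
    c,s=np.cos(x[2]),np.sin(x[2]);d=P-[x[0],x[1],x[4]]
    p=np.c_[c*d[:,0]+s*d[:,1],-s*d[:,0]+c*d[:,1],d[:,2]]
    cq,sq=np.cos(x[3]),np.sin(x[3]);e=p-[0,0,.15];r=np.c_[cq*e[:,0]-sq*e[:,2],e[:,1],sq*e[:,0]+cq*e[:,2]]
    return np.min([box(p,[0,0,.006],[.075,.065,.006]),box(p,[0,-.034,.09],[.03,.006,.09]),box(p,[0,.034,.09],[.03,.006,.09]),
      cyl(p,[0,0,.15],.062,.017),cyl(p,[0,.02,.15],.008,.065),box(r,[0,.08,0],[.01,.005,.055]),cyl(r,[0,.13,.045],.009,.041)],0)
def run(P,x0,n=3):
    x=np.array(x0,float)
    for g in (.04,.02,.012)[:n]:
        Q=P[np.abs(sdf(P,x))<g]
        x=least_squares(lambda x:sdf(Q,x),x,loss='soft_l1',f_scale=.003).x
    r=sdf(Q,x);return x,len(Q),np.median(np.abs(r))
def region(P): return P[(P[:,2]>.018)&(P[:,0]>.42)&(P[:,0]<.75)&(P[:,1]>-.36)&(P[:,1]<.05)&(P[:,2]<.23)]
def report(x):
    c,s=np.cos(x[2]),np.sin(x[2]);ax=np.array([x[0]-s*.145,x[1]+c*.145,.15+x[4]])
    hd=ax+[c*.045*np.sin(x[3]),s*.045*np.sin(x[3]),.045*np.cos(x[3])]
    print('fit',x.round(4),'axis',ax.round(4),'handle',hd.round(4))
if __name__=="__main__":
    L=[]
    for n in("side","top"):
        f=np.load(n+".npz");P=region(pts(n,f["d"],np.ones((384,512),bool)));L.append(P)
    for nm,P in(("side",L[0]),("top",L[1]),("both",np.vstack(L))):
        b=min((run(P,[.58,-.2,y,q,0]) for y in(-.5,-.3) for q in(-.7,0,.7)),key=lambda r:r[2]/r[1]);print(nm,b[1:]);report(b[0])
E
python3 fit.py
```

```text
side (2248, np.float64(0.0013491989962402286))
fit [ 0.5922 -0.2039 -0.3745  0.3334 -0.0021] axis [ 0.6452 -0.069   0.1479] handle [ 0.6589 -0.0743  0.1904]
top (993, np.float64(0.00099859108870963))
fit [ 0.59   -0.2027 -0.3649  0.3557 -0.0008] axis [ 0.6418 -0.0672  0.1492] handle [ 0.6564 -0.0728  0.1914]
both (3241, np.float64(0.0014088483543550096))
fit [ 0.5908 -0.2033 -0.3686  0.3544 -0.0013] axis [ 0.6431 -0.0681  0.1487] handle [ 0.6576 -0.0737  0.191 ]
```

Call:
send_rows(
  deltas=[
    {"slide": [-0.94,-0.55,-0.12]},
    {"slide": [-0.94,-0.55,-0.12]},
    {"slide": [-0.94,-0.55,-0.12]},
    {"slide": [-0.94,-0.55,-0.12]},
    {"slide": [-0.94,-0.55,-0.12]},
    {"slide": [-0.94,-0.55,-0.12]},
    {"slide": [-0.94,-0.55,-0.12]},
    {"slide": [-0.94,-0.55,-0.12]},
    {"slide": [-0.94,-0.55,-0.12]},
    {"slide": [-0.94,-0.55,-0.12]},
    {"slide": [-0.94,-0.55,-0.12]},
    {"slide": [-0.94,-0.55,-0.12]},
    {"slide": [-0.94,-0.55,-0.12]},
    {"slide": [-0.94,-0.55,-0.12]},
    {"slide": [-0.94,-0.55,-0.12]},
    {"slide": [-0.94,-0.55,-0.12]},
    {"slide": [-0.94,-0.55,-0.12]},
    {"slide": [-0.94,-0.55,-0.12]},
    {"slide": [-0.94,-0.55,-0.12]},
    {"slide": [-0.94,-0.55,-0.12]},
  ],
)

```text
schema error: expected keys slide, turn, grip
```

Call:
send_rows(
  deltas=[
    {"slide": [0,0,0],"turn": [0,0,1]},
    {"turn": [0,0,1],"slide": [0,0,0]},
    {"turn": [0,0,1],"slide": [0,0,0]},
    {"turn": [0,0,1],"slide": [0,0,0]},
    {"turn": [0,0,1],"slide": [0,0,0]},
    {"turn": [0,0,1],"slide": [0,0,0]},
    {"turn": [0,0,1],"slide": [0,0,0]},
    {"turn": [0,0,1],"slide": [0,0,0]},
    {"turn": [0,0,1],"slide": [0,0,0]},
    {"turn": [0,0,1],"slide": [0,0,0]},
    {"turn": [0,0,1],"slide": [0,0,0]},
    {"turn": [0,0,1],"slide": [0,0,0]},
    {"turn": [0,0,1],"slide": [0,0,0]},
    {"turn": [0,0,1],"slide": [0,0,0]},
    {"turn": [0,0,1],"slide": [0,0,0]},
    {"turn": [0,0,1],"slide": [0,0,0]},
    {"turn": [0,0,1],"slide": [0,0,0]},
    {"turn": [0,0,0.8],"slide": [0,0,0]},
    {"slide": [0,0,0]},
    {"slide": [0,0,0]},
  ],
)

```text
schema error: expected keys slide, turn, grip
```

```bash
cat > w.py <<'E'
from fit import *
import sys
s=ctrl.sense();im,d=camera("wrist");cv2.imwrite(f"pics/{sys.argv[1]}.png",im[:,:,::-1])
print(s["time_s"],s["eef_pos"],s["tcp_rot"],s["joint_pos"].round(2),s["ft_force"].round(2),s["width"])
P=region(pts("wrist",d,np.ones((384,512),bool),s));print(len(P))
if len(P)>300:
    b=min((run(P,[.591,-.203,-.368,q,0]) for q in(.1,.35,.6)),key=lambda r:r[2]/r[1]);print(b[1:]);report(b[0])
E
python3 w.py w1
```

```text
0.9 [0.20543325 0.51021882 0.24830995] [-7.28823747e-06  1.90216375e-01  9.81742190e-01  5.05160353e-05] [1.04 0.26 0.02 1.33 0.   1.42] [ 0.47 -0.88 -0.14] 0.08526603927364368
0
```

View pics/w1.png

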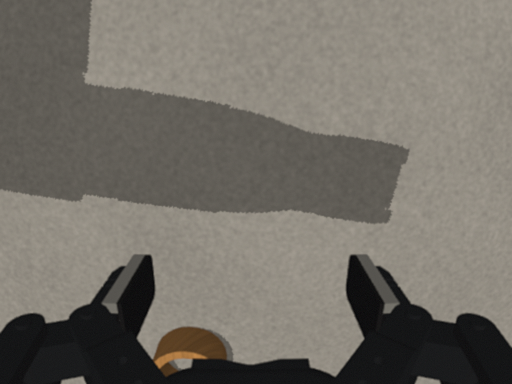

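Every row needs all three keys, so nothing moved. The wrist picture shows only the bench and the tape. I'll resend the rows.

Call:
send_rows(
  deltas=[
    {"slide": [-0.94,-0.55,-0.12],"turn": [0,0,0],"grip": 0},
    {"slide": [-0.94,-0.55,-0.12],"turn": [0,0,0],"grip": 0},
    {"slide": [-0.94,-0.55,-0.12],"turn": [0,0,0],"grip": 0},
    {"slide": [-0.94,-0.55,-0.12],"turn": [0,0,0],"grip": 0},
    {"slide": [-0.94,-0.55,-0.12],"turn": [0,0,0],"grip": 0},
    {"slide": [-0.94,-0.55,-0.12],"turn": [0,0,0],"grip": 0},
    {"slide": [-0.94,-0.55,-0.12],"turn": [0,0,0],"grip": 0},
    {"slide": [-0.94,-0.55,-0.12],"turn": [0,0,0],"grip": 0},
    {"slide": [-0.94,-0.55,-0.12],"turn": [0,0,0],"grip": 0},
    {"slide": [-0.94,-0.55,-0.12],"turn": [0,0,0],"grip": 0},
    {"slide": [-0.94,-0.55,-0.12],"turn": [0,0,0],"grip": 0},
    {"slide": [-0.94,-0.55,-0.12],"turn": [0,0,0],"grip": 0},
    {"slide": [-0.94,-0.55,-0.12],"turn": [0,0,0],"grip": 0},
    {"slide": [-0.94,-0.55,-0.12],"turn": [0,0,0],"grip": 0},
    {"slide": [-0.94,-0.55,-0.12],"turn": [0,0,0],"grip": 0},
    {"slide": [-0.94,-0.55,-0.12],"turn": [0,0,0],"grip": 0},
    {"slide": [-0.94,-0.55,-0.12],"turn": [0,0,0],"grip": 0},
    {"slide": [-0.94,-0.55,-0.12],"turn": [0,0,0],"grip": 0},
    {"slide": [-0.94,-0.55,-0.12],"turn": [0,0,0],"grip": 0},
    {"slide": [-0.94,-0.55,-0.12],"turn": [0,0,0],"grip": 0},
  ],
)

```text
time_s: 2.62
eef_pos: [0.5393, 0.0783, 0.3085]
tcp_rot: [0.0, 0.19, 0.982, 0.0]
ft_force: [-0.5, 0.1, 0.0]
width: 0.0855
finger_force: 0.0
```

Call:
send_rows(
  deltas=[
    {"slide": [-0.94,-0.55,-0.12],"turn": [0,0,0],"grip": 0},
    {"slide": [-0.94,-0.55,-0.12],"turn": [0,0,0],"grip": 0},
    {"slide": [0,0,0],"turn": [0,0,1],"grip": 0},
    {"slide": [0,0,0],"turn": [0,0,1],"grip": 0},
    {"slide": [0,0,0],"turn": [0,0,1],"grip": 0},
    {"slide": [0,0,0],"turn": [0,0,1],"grip": 0},
    {"slide": [0,0,0],"turn": [0,0,1],"grip": 0},
    {"slide": [0,0,0],"turn": [0,0,1],"grip": 0},
    {"slide": [0,0,0],"turn": [0,0,1],"grip": 0},
    {"slide": [0,0,0],"turn": [0,0,1],"grip": 0},
    {"slide": [0,0,0],"turn": [0,0,1],"grip": 0},
    {"slide": [0,0,0],"turn": [0,0,1],"grip": 0},
    {"slide": [0,0,0],"turn": [0,0,1],"grip": 0},
    {"slide": [0,0,0],"turn": [0,0,1],"grip": 0},
    {"slide": [0,0,0],"turn": [0,0,1],"grip": 0},
    {"slide": [0,0,0],"turn": [0,0,1],"grip": 0},
    {"slide": [0,0,0],"turn": [0,0,1],"grip": 0},
    {"slide": [0,0,0],"turn": [0,0,1],"grip": 0},
    {"slide": [0,0,0],"turn": [0,0,1],"grip": 0},
    {"slide": [0,0,0],"turn": [0,0,0.8],"grip": 0},
  ],
)

```text
time_s: 4.28
eef_pos: [0.572, 0.0365, 0.3143]
tcp_rot: [-0.0, 0.825, 0.565, -0.0]
ft_force: [-0.4, 0.7, -0.2]
width: 0.0849
finger_force: 0.0
```

```bash
python3 w.py w2
```

```text
4.2833 [0.57204152 0.03646445 0.31426489] [-3.36633213e-06  8.25082580e-01  5.65012155e-01 -1.65393983e-05] [-0.08  0.29  0.23  1.51 -0.    1.86] [-0.4   0.68 -0.15] 0.08489244487921047
6304
(5927, np.float64(0.00047305124794513875))
fit [ 5.909e-01 -2.017e-01 -3.650e-01  3.683e-01  3.000e-04] axis [ 0.6426 -0.0663  0.1503] handle [ 0.6577 -0.0721  0.1923]
```

View pics/w2.png

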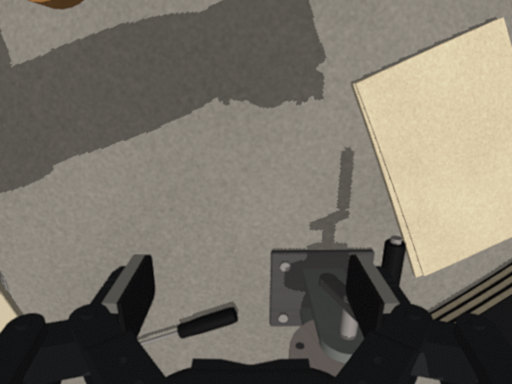

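The picture shows the stand at about (320,300) and the handle at (393,265). The wrist fit (residual 0.5 mm) agrees with the other views. Next I'll hover over the handle and check again.

Call:
send_rows(
  deltas=[
    {"slide": [-0.47,0.8,0],"turn": [0,0,0],"grip": 0},
    {"slide": [-0.47,0.8,0],"turn": [0,0,0],"grip": 0},
    {"slide": [-0.47,0.8,0],"turn": [0,0,0],"grip": 0},
    {"slide": [-0.47,0.8,0],"turn": [0,0,0],"grip": 0},
    {"slide": [-0.47,0.8,0],"turn": [0,0,0],"grip": 0},
    {"slide": [-0.46,0.77,0],"turn": [0,0,0],"grip": 0},
    {"slide": [0,0,0.6],"turn": [0,0,0],"grip": 0},
    {"slide": [0,0,0.4],"turn": [0,0,0],"grip": 0},
    {"slide": [0,0,0],"turn": [0,0,0],"grip": 0},
  ],
)

```text
time_s: 5.08
eef_pos: [0.658, -0.0721, 0.2867]
tcp_rot: [-0.001, 0.824, 0.567, -0.001]
ft_force: [-0.2, 0.8, -0.0]
width: 0.0852
finger_force: 0.0
```

```bash
python3 w.py w3
```

```text
5.0833 [ 0.65801556 -0.07214486  0.28666632] [-0.00141934  0.82351591  0.56728998 -0.00127145] [-0.24  0.46  0.42  1.54  0.    1.7 ] [-0.19  0.79 -0.03] 0.08520529086060669
13991
(13947, np.float64(0.00039032163101377845))
fit [ 5.907e-01 -2.017e-01 -3.673e-01  3.647e-01  1.000e-04] axis [ 0.6428 -0.0664  0.1501] handle [ 0.6578 -0.0721  0.1921]
```

View pics/w3.png

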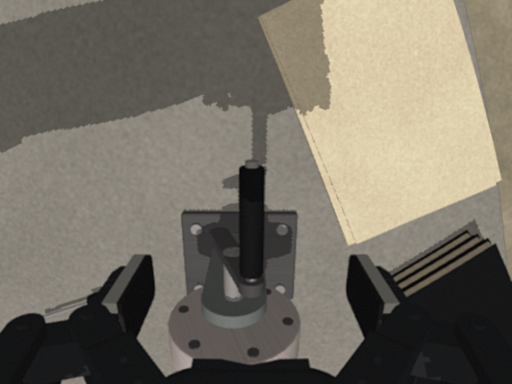

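The handle runs from (252,165) to (250,280), centred between the fingers. I'll go down and close.

Call:
send_rows(
  deltas=[
    {"slide": [0,0,0.9],"turn": [0,0,0],"grip": 0},
    {"slide": [0,0,0.9],"turn": [0,0,0],"grip": 0},
    {"slide": [0,0,0.9],"turn": [0,0,0],"grip": 0},
    {"slide": [0,0,0.7],"turn": [0,0,0],"grip": 0},
    {"slide": [0,0,0.47],"turn": [0,0,0],"grip": 0},
    {"slide": [0,0,0],"turn": [0,0,0],"grip": 0.3},
    {"slide": [0,0,0],"turn": [0,0,0],"grip": 1},
    {"slide": [0,0,0],"turn": [0,0,0],"grip": 1},
    {"slide": [0,0,0],"turn": [0,0,0],"grip": 1},
    {"slide": [0,0,0],"turn": [0,0,0],"grip": 1},
    {"slide": [0,0,0],"turn": [0,0,0],"grip": 1},
    {"slide": [0,0,0],"turn": [0,0,0],"grip": 1},
  ],
  squeeze=50,
)

```text
time_s: 6.13
eef_pos: [0.6587, -0.0718, 0.1935]
tcp_rot: [0.001, 0.824, 0.567, 0.001]
ft_force: [0.5, -0.2, 3.8]
width: 0.0161
finger_force: 48.8
```

```bash
cat > p.py <<'E'
from h import *
import sys
# rows: chords in tool axes; from,to angle deg, n rows
cx,cy,cz,psi=.6428,-.0664,.1481,-.3673
def tgt(q): return np.array([cx+.045*np.sin(q)*np.cos(psi),cy+.045*np.sin(q)*np.sin(psi),cz+.045*np.cos(q)])
s=ctrl.sense();q=s["tcp_rot"];Rt=R.from_quat([q[1],q[2],q[3],q[0]]).as_matrix()
e=s["eef_pos"]-[cx,cy,cz];ex=e[:2]@[np.cos(psi),np.sin(psi)];print(s["time_s"],s["eef_pos"],q.round(4),s["width"],s["finger_force"],s["ft_force"].round(2),'ang',np.degrees(np.arctan2(ex,e[2])).round(2),'r',np.hypot(ex,e[2]).round(4), 'joints',s["joint_pos"].round(2))
a=float(sys.argv[1]) if len(sys.argv)>1 else None
if a is not None:
  st=float(sys.argv[2]);n=int(sys.argv[3])
  for i in range(n):
    d=(tgt(np.radians(a+st*(i+1)))-tgt(np.radians(a+st*i)))@Rt/.025;print(a+st*(i+1),d.round(3).tolist())
E
python3 p.py 20 15 24
```

```text
6.1333 [ 0.65874286 -0.07180501  0.19350203] [7.000e-04 8.238e-01 5.669e-01 6.000e-04] 0.016127556514322027 48.82955074310303 [ 0.47 -0.2   3.83] ang 20.33 r 0.0484 joints [-0.24  0.47  0.2   1.3   0.    1.7 ]
35.0 [-0.001, 0.416, 0.218]
50.0 [-0.001, 0.346, 0.318]
65.0 [-0.001, 0.252, 0.397]
80.0 [-0.0, 0.14, 0.448]
95.0 [-0.0, 0.02, 0.469]
110.0 [0.0, -0.103, 0.459]
125.0 [0.0, -0.218, 0.416]
140.0 [0.001, -0.318, 0.346]
155.0 [0.001, -0.397, 0.252]
170.0 [0.001, -0.448, 0.14]
185.0 [0.001, -0.469, 0.02]
200.0 [0.001, -0.459, -0.103]
215.0 [0.001, -0.416, -0.218]
230.0 [0.001, -0.346, -0.318]
245.0 [0.001, -0.252, -0.397]
260.0 [0.0, -0.14, -0.448]
275.0 [0.0, -0.02, -0.469]
290.0 [-0.0, 0.103, -0.459]
305.0 [-0.0, 0.218, -0.416]
320.0 [-0.001, 0.318, -0.346]
335.0 [-0.001, 0.397, -0.252]
350.0 [-0.001, 0.448, -0.14]
365.0 [-0.001, 0.469, -0.02]
380.0 [-0.001, 0.459, 0.103]
```

The handle is gripped (16 mm opening, 49 N). I'll start the turn slowly, reading the force every 15°.

Call:
send_rows(
  deltas=[
    {"slide": [0,0.14,0.07],"turn": [0,0,0],"grip": 1},
    {"slide": [0,0.14,0.07],"turn": [0,0,0],"grip": 1},
    {"slide": [0,0.14,0.08],"turn": [0,0,0],"grip": 1},
  ],
)

```text
time_s: 6.38
eef_pos: [0.6689, -0.0757, 0.1876]
tcp_rot: [0.001, 0.824, 0.567, 0.001]
ft_force: [1.5, -0.6, 3.2]
width: 0.0163
finger_force: 48.9
```

Call:
send_rows(
  deltas=[
    {"slide": [0,0.12,0.1],"turn": [0,0,0],"grip": 1},
    {"slide": [0,0.12,0.11],"turn": [0,0,0],"grip": 1},
    {"slide": [0,0.11,0.11],"turn": [0,0,0],"grip": 1},
  ],
)

```text
time_s: 6.63
eef_pos: [0.6771, -0.0789, 0.179]
tcp_rot: [0.0, 0.824, 0.567, 0.0]
ft_force: [2.9, -0.5, 3.8]
width: 0.0164
finger_force: 48.9
```

```bash
python3 p.py
```

```text
6.6333 [ 0.67708718 -0.07888565  0.1789697 ] [4.000e-04 8.238e-01 5.669e-01 4.000e-04] 0.01641258523323417 48.922982811927795 [ 2.9  -0.5   3.75] ang 49.76 r 0.0478 joints [-0.24  0.51  0.23  1.3   0.    1.7 ]
```

Call:
send_rows(
  deltas=[
    {"slide": [0,0.09,0.13],"turn": [0,0,0],"grip": 1},
    {"slide": [0,0.08,0.13],"turn": [0,0,0],"grip": 1},
    {"slide": [0,0.08,0.14],"turn": [0,0,0],"grip": 1},
  ],
)

```text
time_s: 6.88
eef_pos: [0.6826, -0.081, 0.1687]
tcp_rot: [0.0, 0.824, 0.567, 0.0]
ft_force: [3.8, 0.0, 4.1]
width: 0.0167
finger_force: 48.9
```

Call:
send_rows(
  deltas=[
    {"slide": [0,0.06,0.15],"turn": [0,0,0],"grip": 1},
    {"slide": [0,0.05,0.15],"turn": [0,0,0],"grip": 1},
    {"slide": [0,0.03,0.15],"turn": [0,0,0],"grip": 1},
  ],
)

```text
time_s: 7.13
eef_pos: [0.6854, -0.0821, 0.1572]
tcp_rot: [-0.0, 0.824, 0.567, -0.0]
ft_force: [2.5, 0.8, 4.3]
width: 0.0164
finger_force: 48.9
```

Call:
send_rows(
  deltas=[
    {"slide": [0,0.02,0.15],"turn": [0,0,0],"grip": 1},
    {"slide": [0,0.01,0.16],"turn": [0,0,0],"grip": 1},
    {"slide": [0,-0.01,0.16],"turn": [0,0,0],"grip": 1},
  ],
)

```text
time_s: 7.38
eef_pos: [0.6855, -0.0821, 0.1455]
tcp_rot: [-0.0, 0.824, 0.567, -0.0]
ft_force: [1.3, 0.4, 4.8]
width: 0.0165
finger_force: 49.0
```

Call:
send_rows(
  deltas=[
    {"slide": [0,-0.02,0.16],"turn": [0,0,0],"grip": 1},
    {"slide": [0,-0.03,0.15],"turn": [0,0,0],"grip": 1},
    {"slide": [0,-0.05,0.15],"turn": [0,0,0],"grip": 1},
  ],
)

```text
time_s: 7.63
eef_pos: [0.6827, -0.0811, 0.1342]
tcp_rot: [-0.001, 0.824, 0.567, -0.0]
ft_force: [-1.2, 1.6, 6.9]
width: 0.0164
finger_force: 49.3
```

```bash
python3 p.py
```

```text
7.6333 [ 0.68271537 -0.08107829  0.1341745 ] [-6.000e-04  8.238e-01  5.669e-01 -5.000e-04] 0.01639345349179252 49.32458460330963 [-1.17  1.6   6.91] ang 108.13 r 0.0447 joints [-0.24  0.54  0.17  1.21  0.    1.7 ]
```

Call:
send_rows(
  deltas=[
    {"slide": [0,-0.06,0.14],"turn": [0,0,0],"grip": 1},
    {"slide": [0,-0.07,0.14],"turn": [0,0,0],"grip": 1},
    {"slide": [0,-0.09,0.14],"turn": [0,0,0],"grip": 1},
  ],
)

```text
time_s: 7.88
eef_pos: [0.6775, -0.0791, 0.1242]
tcp_rot: [-0.0, 0.824, 0.567, -0.0]
ft_force: [-3.9, 2.6, 12.4]
width: 0.0164
finger_force: 49.7
```

Call:
send_rows(
  deltas=[
    {"slide": [0,-0.1,0.12],"turn": [0,0,0],"grip": 1},
    {"slide": [0,-0.11,0.12],"turn": [0,0,0],"grip": 1},
    {"slide": [0,-0.11,0.11],"turn": [0,0,0],"grip": 1},
  ],
)

```text
time_s: 8.13
eef_pos: [0.6705, -0.0764, 0.1163]
tcp_rot: [0.0, 0.824, 0.567, 0.0]
ft_force: [-2.9, 1.8, 17.1]
width: 0.0164
finger_force: 50.2
```

Call:
send_rows(
  deltas=[
    {"slide": [0,-0.13,0.09],"turn": [0,0,0],"grip": 1},
    {"slide": [0,-0.13,0.08],"turn": [0,0,0],"grip": 1},
    {"slide": [0,-0.14,0.08],"turn": [0,0,0],"grip": 1},
  ],
)

```text
time_s: 8.38
eef_pos: [0.6623, -0.0733, 0.1108]
tcp_rot: [0.001, 0.824, 0.567, 0.001]
ft_force: [1.3, -0.1, 17.2]
width: 0.0161
finger_force: 50.2
```

Call:
send_rows(
  deltas=[
    {"slide": [0,-0.15,0.06],"turn": [0,0,0],"grip": 1},
    {"slide": [0,-0.15,0.05],"turn": [0,0,0],"grip": 1},
    {"slide": [0,-0.15,0.03],"turn": [0,0,0],"grip": 1},
  ],
)

```text
time_s: 8.63
eef_pos: [0.6528, -0.0696, 0.1073]
tcp_rot: [0.002, 0.824, 0.567, 0.002]
ft_force: [7.4, -2.0, 11.2]
width: 0.0165
finger_force: 49.7
```

Call:
send_rows(
  deltas=[
    {"slide": [0,-0.15,0.02],"turn": [0,0,0],"grip": 1},
    {"slide": [0,-0.16,0.01],"turn": [0,0,0],"grip": 1},
    {"slide": [0,-0.16,-0.01],"turn": [0,0,0],"grip": 1},
  ],
)

```text
time_s: 8.88
eef_pos: [0.6423, -0.0655, 0.1065]
tcp_rot: [0.002, 0.824, 0.567, 0.002]
ft_force: [10.5, -2.7, 6.0]
width: 0.0167
finger_force: 49.3
```

```bash
python3 p.py
```

```text
8.8833 [ 0.64228634 -0.06553305  0.10645775] [0.0025 0.8238 0.5668 0.002 ] 0.016665811507705245 49.32648539543152 [10.51 -2.69  6.  ] ang -178.91 r 0.0416 joints [-0.23  0.48 -0.    1.08 -0.    1.7 ]
```

Call:
send_rows(
  deltas=[
    {"slide": [0,-0.16,-0.02],"turn": [0,0,0],"grip": 1},
    {"slide": [0,-0.15,-0.03],"turn": [0,0,0],"grip": 1},
    {"slide": [0,-0.15,-0.05],"turn": [0,0,0],"grip": 1},
  ],
)

```text
time_s: 9.13
eef_pos: [0.6315, -0.0614, 0.1084]
tcp_rot: [0.002, 0.824, 0.567, 0.002]
ft_force: [11.8, -3.1, 2.2]
width: 0.0166
finger_force: 49.0
```

Call:
send_rows(
  deltas=[
    {"slide": [0,-0.14,-0.06],"turn": [0,0,0],"grip": 1},
    {"slide": [0,-0.14,-0.07],"turn": [0,0,0],"grip": 1},
    {"slide": [0,-0.14,-0.09],"turn": [0,0,0],"grip": 1},
  ],
)

```text
time_s: 9.38
eef_pos: [0.6214, -0.0575, 0.1133]
tcp_rot: [0.002, 0.824, 0.567, 0.001]
ft_force: [12.7, -2.2, -0.8]
width: 0.0165
finger_force: 48.8
```

Call:
send_rows(
  deltas=[
    {"slide": [0,-0.12,-0.1],"turn": [0,0,0],"grip": 1},
    {"slide": [0,-0.12,-0.11],"turn": [0,0,0],"grip": 1},
    {"slide": [0,-0.11,-0.11],"turn": [0,0,0],"grip": 1},
  ],
)

```text
time_s: 9.63
eef_pos: [0.6129, -0.0543, 0.1209]
tcp_rot: [0.001, 0.824, 0.567, 0.001]
ft_force: [10.9, -1.8, -3.6]
width: 0.0164
finger_force: 48.8
```

Call:
send_rows(
  deltas=[
    {"slide": [0,-0.09,-0.13],"turn": [0,0,0],"grip": 1},
    {"slide": [0,-0.08,-0.13],"turn": [0,0,0],"grip": 1},
    {"slide": [0,-0.08,-0.14],"turn": [0,0,0],"grip": 1},
  ],
)

```text
time_s: 9.88
eef_pos: [0.6066, -0.0518, 0.1304]
tcp_rot: [0.001, 0.824, 0.567, 0.001]
ft_force: [11.0, -1.6, -5.3]
width: 0.0163
finger_force: 48.8
```

Call:
send_rows(
  deltas=[
    {"slide": [0,-0.06,-0.15],"turn": [0,0,0],"grip": 1},
    {"slide": [0,-0.05,-0.15],"turn": [0,0,0],"grip": 1},
    {"slide": [0,-0.03,-0.15],"turn": [0,0,0],"grip": 1},
  ],
)

```text
time_s: 10.13
eef_pos: [0.6028, -0.0504, 0.1413]
tcp_rot: [0.0, 0.824, 0.567, 0.0]
ft_force: [8.7, -0.8, -6.0]
width: 0.0165
finger_force: 48.8
```

Call:
send_rows(
  deltas=[
    {"slide": [0,-0.02,-0.15],"turn": [0,0,0],"grip": 1},
    {"slide": [0,-0.01,-0.16],"turn": [0,0,0],"grip": 1},
    {"slide": [0,0.01,-0.16],"turn": [0,0,0],"grip": 1},
  ],
)

```text
time_s: 10.38
eef_pos: [0.6017, -0.05, 0.1527]
tcp_rot: [-0.001, 0.824, 0.567, -0.0]
ft_force: [6.3, 1.0, -9.2]
width: 0.0165
finger_force: 48.9
```

```bash
python3 p.py
```

```text
10.3833 [ 0.60171859 -0.049978    0.15265568] [-6.000e-04  8.238e-01  5.669e-01 -3.000e-04] 0.016549690762638465 48.86306583881378 [ 6.35  0.97 -9.19] ang -84.12 r 0.0445 joints [-0.22  0.39 -0.03  1.15  0.    1.71]
```

Call:
send_rows(
  deltas=[
    {"slide": [0,0.02,-0.16],"turn": [0,0,0],"grip": 1},
    {"slide": [0,0.03,-0.15],"turn": [0,0,0],"grip": 1},
    {"slide": [0,0.05,-0.15],"turn": [0,0,0],"grip": 1},
  ],
)

```text
time_s: 10.63
eef_pos: [0.6034, -0.0506, 0.1641]
tcp_rot: [-0.001, 0.824, 0.567, -0.001]
ft_force: [3.0, 2.5, -7.7]
width: 0.0161
finger_force: 49.0
```

Call:
send_rows(
  deltas=[
    {"slide": [0,0.06,-0.14],"turn": [0,0,0],"grip": 1},
    {"slide": [0,0.07,-0.14],"turn": [0,0,0],"grip": 1},
    {"slide": [0,0.09,-0.14],"turn": [0,0,0],"grip": 1},
  ],
)

```text
time_s: 10.88
eef_pos: [0.6085, -0.0526, 0.1759]
tcp_rot: [-0.001, 0.824, 0.567, -0.001]
ft_force: [-1.8, 3.5, -3.6]
width: 0.0162
finger_force: 49.2
```

Call:
send_rows(
  deltas=[
    {"slide": [0,0.1,-0.12],"turn": [0,0,0],"grip": 1},
    {"slide": [0,0.11,-0.12],"turn": [0,0,0],"grip": 1},
    {"slide": [0,0.11,-0.11],"turn": [0,0,0],"grip": 1},
  ],
)

```text
time_s: 11.13
eef_pos: [0.6163, -0.0556, 0.1855]
tcp_rot: [-0.0, 0.824, 0.567, -0.0]
ft_force: [-2.8, 4.0, -0.6]
width: 0.0163
finger_force: 49.5
```

Call:
send_rows(
  deltas=[
    {"slide": [0,0.13,-0.09],"turn": [0,0,0],"grip": 1},
    {"slide": [0,0.13,-0.08],"turn": [0,0,0],"grip": 1},
    {"slide": [0,0.14,-0.08],"turn": [0,0,0],"grip": 1},
  ],
)

```text
time_s: 11.38
eef_pos: [0.6259, -0.0593, 0.1922]
tcp_rot: [0.0, 0.824, 0.567, 0.0]
ft_force: [-2.3, 3.3, 0.2]
width: 0.0168
finger_force: 49.7
```

Call:
send_rows(
  deltas=[
    {"slide": [0,0.15,-0.06],"turn": [0,0,0],"grip": 1},
    {"slide": [0,0.15,-0.05],"turn": [0,0,0],"grip": 1},
    {"slide": [0,0.15,-0.03],"turn": [0,0,0],"grip": 1},
  ],
)

```text
time_s: 11.63
eef_pos: [0.6373, -0.0636, 0.1958]
tcp_rot: [0.001, 0.824, 0.567, 0.001]
ft_force: [-2.0, 2.7, 7.9]
width: 0.0161
finger_force: 50.3
```

Call:
send_rows(
  deltas=[
    {"slide": [0,0.15,-0.02],"turn": [0,0,0],"grip": 1},
    {"slide": [0,0.16,-0.01],"turn": [0,0,0],"grip": 1},
    {"slide": [0,0.16,0.01],"turn": [0,0,0],"grip": 1},
  ],
)

```text
time_s: 11.88
eef_pos: [0.6487, -0.068, 0.1962]
tcp_rot: [0.001, 0.824, 0.567, 0.001]
ft_force: [-0.5, 3.2, 5.0]
width: 0.0164
finger_force: 50.2
```

Call:
send_rows(
  deltas=[
    {"slide": [0,0.16,0.02],"turn": [0,0,0],"grip": 1},
    {"slide": [0,0.15,0.03],"turn": [0,0,0],"grip": 1},
    {"slide": [0,0.15,0.05],"turn": [0,0,0],"grip": 1},
  ],
)

```text
time_s: 12.13
eef_pos: [0.6594, -0.0721, 0.1932]
tcp_rot: [0.001, 0.824, 0.567, 0.001]
ft_force: [1.4, 2.5, 5.4]
width: 0.0162
finger_force: 50.1
```

Call:
send_rows(
  deltas=[
    {"slide": [0,0.14,0.07],"turn": [0,0,0],"grip": 1},
    {"slide": [0,0.14,0.07],"turn": [0,0,0],"grip": 1},
    {"slide": [0,0.14,0.08],"turn": [0,0,0],"grip": 1},
  ],
)

```text
time_s: 12.38
eef_pos: [0.6692, -0.0759, 0.1874]
tcp_rot: [0.001, 0.824, 0.567, 0.001]
ft_force: [2.2, 1.8, 4.0]
width: 0.0162
finger_force: 50.0
```

```bash
python3 p.py
```

```text
12.3833 [ 0.66915607 -0.07585863  0.18739052] [7.000e-04 8.238e-01 5.669e-01 6.000e-04] 0.01615805445447125 50.00264346599579 [2.19 1.83 4.04] ang 35.47 r 0.0482 joints [-0.24  0.49  0.22  1.3  -0.    1.7 ]
```

```bash
cat > g.py <<'E'
import numpy as np
from scipy.optimize import least_squares
D=np.array([[.6689,-.0757,.1876,1.5,-.6,3.2],[.6771,-.0789,.179,2.9,-.5,3.8],[.6826,-.081,.1687,3.8,0,4.1],[.6854,-.0821,.1572,2.5,.8,4.3],[.6855,-.0821,.1455,1.3,.4,4.8],[.6827,-.0811,.1342,-1.2,1.6,6.9],[.6775,-.0791,.1242,-3.9,2.6,12.4],[.6705,-.0764,.1163,-2.9,1.8,17.1],[.6623,-.0733,.1108,1.3,-.1,17.2],[.6528,-.0696,.1073,7.4,-2,11.2],[.6423,-.0655,.1065,10.5,-2.7,6],[.6315,-.0614,.1084,11.8,-3.1,2.2],[.6214,-.0575,.1133,12.7,-2.2,-.8],[.6129,-.0543,.1209,10.9,-1.8,-3.6],[.6066,-.0518,.1304,11,-1.6,-5.3],[.6028,-.0504,.1413,8.7,-.8,-6],[.6017,-.05,.1527,6.3,1,-9.2],[.6034,-.0506,.1641,3,2.5,-7.7],[.6085,-.0526,.1759,-1.8,3.5,-3.6],[.6163,-.0556,.1855,-2.8,4,-.6],[.6259,-.0593,.1922,-2.3,3.3,.2],[.6373,-.0636,.1958,-2,2.7,7.9],[.6487,-.068,.1962,-.5,3.2,5],[.6594,-.0721,.1932,1.4,2.5,5.4],[.6692,-.0759,.1874,2.2,1.8,4]])
psi=-.3673;u=np.array([np.cos(psi),np.sin(psi)])
X=(D[:,:2]-[.6428,-.0664])@u;Z=D[:,2]
c=least_squares(lambda p:np.hypot(X-p[0],Z-p[1])-p[2],[0,.15,.045]).x;print('circle',c.round(4))
q=np.arctan2(X-c[0],Z-c[1]);Fx=(D[:,3:5])@u;Fz=D[:,5]
Rt=-(Fx*np.cos(q)-Fz*np.sin(q));rad=Fx*np.sin(q)+Fz*np.cos(q)
for nm,b in(("nobias",0),("fx+.4",(.4,0)),("fz+.4",(0,.4))):
    bx,bz=b if b else(0,0)
    r=Rt+bx*np.cos(q)-bz*np.sin(q)
    A=np.c_[np.ones(len(q)),-np.sin(q),-np.cos(q)];s=np.linalg.lstsq(A,r,rcond=None)[0]
    ph=np.arctan2(s[2],s[1]);print(nm,'drag',s[0].round(2),'amp',np.hypot(*s[1:]).round(2),'down at q deg',np.degrees((np.pi-ph)%(2*np.pi)).round(1))
    if not b:print(np.c_[np.degrees(q),Rt,A@s,rad].round(1).tolist(),np.std(Rt-A@s))
E
python3 g.py
```

```text
circle [0.0009 0.1514 0.0451]
nobias drag 5.96 amp 4.81 down at q deg 113.4
[[36.5, 0.6, 1.3, 3.5], [52.2, 1.2, 1.8, 4.6], [67.4, 2.4, 2.5, 4.9], [82.6, 4.0, 3.5, 2.6], [97.5, 4.9, 4.6, 0.4], [112.4, 5.7, 5.9, -4.2], [127.0, 7.2, 7.1, -11.1], [140.8, 8.2, 8.2, -15.4], [154.0, 8.7, 9.1, -14.9], [167.7, 9.8, 9.9, -9.3], [-177.9, 10.5, 10.4, -6.4], [-162.9, 10.9, 10.7, -5.7], [-147.8, 11.1, 10.7, -6.1], [-132.6, 10.0, 10.4, -5.5], [-117.7, 9.7, 9.7, -7.1], [-102.9, 7.7, 8.8, -6.9], [-88.3, 9.0, 7.7, -5.8], [-73.6, 6.9, 6.5, -4.0], [-57.0, 4.6, 5.2, 0.5], [-40.8, 3.5, 3.9, 2.2], [-25.2, 2.9, 2.8, 1.6], [-9.0, 1.6, 1.9, 8.2], [6.6, 2.2, 1.4, 4.8], [21.7, 1.6, 1.2, 5.2], [37.1, 1.3, 1.3, 4.0]] 0.49123023716285663
fx+.4 drag 5.96 amp 4.45 down at q deg 115.4
fz+.4 drag 5.96 amp 4.98 down at q deg 117.6
```

The force fit is good: drag 0.27 N m, slug 0.22 N m, residual 0.5 N. The heavy side is down at rotor ≈113°. I'll go there now.

Call:
send_rows(
  deltas=[
    {"slide": [0,0.12,0.1],"turn": [0,0,0],"grip": 1},
    {"slide": [0,0.12,0.11],"turn": [0,0,0],"grip": 1},
    {"slide": [0,0.11,0.11],"turn": [0,0,0],"grip": 1},
    {"slide": [0,0.09,0.13],"turn": [0,0,0],"grip": 1},
    {"slide": [0,0.08,0.13],"turn": [0,0,0],"grip": 1},
    {"slide": [0,0.08,0.14],"turn": [0,0,0],"grip": 1},
    {"slide": [0,0.06,0.15],"turn": [0,0,0],"grip": 1},
    {"slide": [0,0.05,0.15],"turn": [0,0,0],"grip": 1},
    {"slide": [0,0.03,0.15],"turn": [0,0,0],"grip": 1},
    {"slide": [0,0.02,0.15],"turn": [0,0,0],"grip": 1},
    {"slide": [0,0.01,0.16],"turn": [0,0,0],"grip": 1},
    {"slide": [0,-0.01,0.16],"turn": [0,0,0],"grip": 1},
    {"slide": [0,-0.02,0.16],"turn": [0,0,0],"grip": 1},
    {"slide": [0,-0.03,0.15],"turn": [0,0,0],"grip": 1},
    {"slide": [0,-0.05,0.15],"turn": [0,0,0],"grip": 1},
    {"slide": [0,0,0],"turn": [0,0,0],"grip": 1},
    {"slide": [0,0,0],"turn": [0,0,0],"grip": 1},
    {"slide": [0,0,0],"turn": [0,0,0],"grip": 1},
    {"slide": [0,0,0],"turn": [0,0,0],"grip": 1},
    {"slide": [0,0,0],"turn": [0,0,0],"grip": 1},
  ],
)

```text
time_s: 14.05
eef_pos: [0.6825, -0.081, 0.1336]
tcp_rot: [-0.001, 0.824, 0.567, -0.001]
ft_force: [-3.2, 4.2, -1.8]
width: 0.0162
finger_force: 49.5
```

```bash
sed -i 's/cx,cy,cz,psi=.*/psi=-.3673;cx,cy,cz=.6428+.0009*np.cos(psi),-.0664+.0009*np.sin(psi),.1514/' p.py; python3 p.py; python3 - <<'E'
from fit import *
L=[]
for n in("side","top"):
    im,d=camera(n)
    if n=="side":cv2.imwrite("pics/e.png",cv2.resize(im[110:290,200:440,::-1],(800,600)))
im,d=camera("wrist");s=ctrl.sense();P=region(pts("wrist",d,np.ones((384,512),bool),s))
# stand fixed, angle only
for q in np.radians(range(98,130,3)):
    r=np.abs(sdf(P,[.5907,-.2017,-.3673,q,.0001]));print(round(np.degrees(q)),np.minimum(r,.008).mean().round(5),end='; ')
E
```

```text
14.05 [ 0.68246224 -0.08099892  0.13359659] [-0.0012  0.8238  0.5669 -0.001 ] 0.016177766996476193 49.48815107345581 [-3.15  4.23 -1.77] ang 113.29 r 0.045 joints [-0.24  0.54  0.17  1.21  0.    1.7 ]
98 0.00701; 101 0.00714; 104 0.00718; 107 0.00709; 110 0.00694; 113 0.00675; 116 0.00685; 119 0.00712; 122 0.00742; 125 0.00769; 128 0.0078;
```

View pics/e.png

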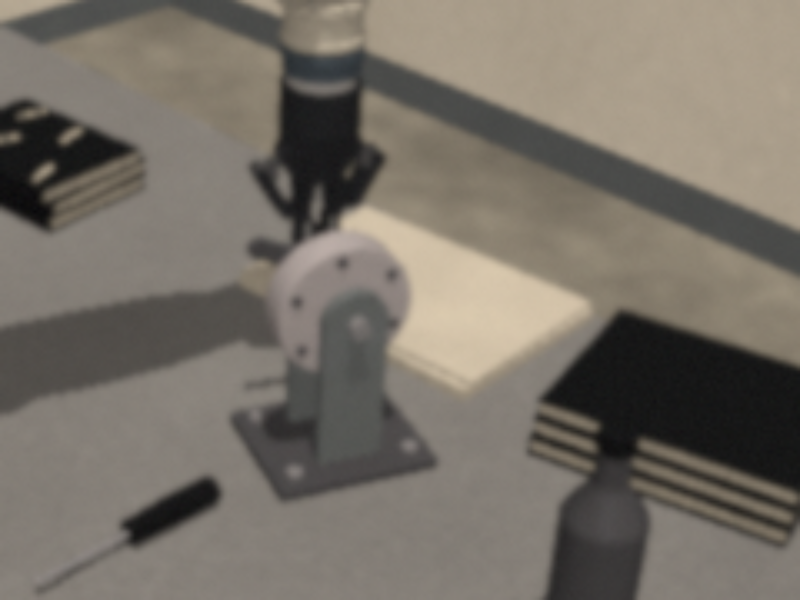

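The side picture shows the gripper at about (320,200) on the handle behind the drum. The screwdriver, books and flask haven't been touched. The wrist depth also puts the rotor at about 113°.

```bash
python3 -c "from rig import ctrl;print(ctrl.sign_off())"
```

```text
the job is handed in; nothing more can be done
None
```

I turned the rotor a full 360° and more by its handle, worked out from the forces that the heavy side is straight down at about 113° rotor angle (good to a few degrees), and handed the job in with the handle gripped and still there.

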